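# Assemble the citrus press and hold it running

### The arm

A 6-joint arm with a two-finger parallel gripper is mounted at the origin on a cart in front of the work surface, level with it; the furniture and walls round the work are solid. World frame = base frame: x ahead of the robot, y to its left, z up, the work surface at z = 0. Lengths are in m, angles in rad, forces in N, time in s.
With the tool pointing down it reaches from about 0.275 to 0.825 m from the base axis. Payload 4.9 kg.
Tool frame: the origin (TCP) lies midway between the tips of the shut fingers; the grasp point (between the pads) lies 19 mm behind it (bot.grip_depth is the distance from the TCP to the grasp point, in m); z points along the fingers, y is the line along which they close (so a half turn about z gives the same grasp; the last joint's range is limited). The gripper opens to 85 mm and grips with 20 to 120 N. Pads are 22 mm wide; open, the fingers measure 114 mm over their backs; the gripper's body (76 mm by 85 mm) begins 54 mm behind the grasp point. The pads swing forward as they close: fully open they stand 13 mm farther back than shut.
Start: joints at [0.997, 0.326, -0.193, 1.052, 0, 1.437], TCP at [0.234, 0.498, 0.199] pointing down, gripper open.
Joint ranges: [-2.65, 2.65], [-0.97, 1.79], [-1.3, 1.35], [-1.93, 2.1], [-1.47, 1.37], [-3.14, 3.14]. Speed limits (rad/s): [2.57, 2.57, 3.14, 3.14, 3.14, 3.14].

### API

Orientations are given as a unit quaternion [w, x, y, z].
In Python, from cell import bot gives the robot as it stands. Calls block until the motion is done:
- bot.move_pose(position, orientation): joint-space move of the TCP to a pose.
- bot.move_linear(position, speed=0.15, rotation=None, until_force=None): straight line of the TCP; rotation=None keeps the orientation; speed is the mean speed in m/s. With until_force (N) it stops when the force on the tool has changed by that much, and returns True; else False.
- bot.goto_joints(angles): joint-space move.
- bot.set_gripper(opening, grasp_force=None): opening from 0.0 (shut) to 1.0 (fully open); grasp_force is the grip in N (None keeps the last); returns when the fingers have stopped.
- bot.wait(seconds).
- bot.solve_ik(position, orientation): joint angles nearest the present ones, or None.
- bot.camera(name): name is "scene" or "top" or "wrist"; returns the picture (400x640x3 uint8, red, green, blue); there is no depth.
- bot.calibration(name): a dict with "mtx" (3x3 intrinsics, pixels), "extrinsics" (4x4, takes a point from world to camera coordinates); the wrist camera has in their place "hand_eye" (4x4, takes a point from camera to tool coordinates, whose origin is the TCP and whose axes are the flange's). Camera axes: x right, y down, z forward; pixel columns grow to the right and rows downward; lengths in m; the calibration is good to about 2 mm. The wrist camera is an equidistant fisheye: a pixel r from the principal point sees the ray r / f radians off the axis. A picture is of the moment at which its call begins: read the wrist's pose just before it. calibration takes no time and is no camera call.
A pose or a line that the arm cannot do raises bot.PlanningError and nothing moves.
- bot.close_job(): hands the job in; it is judged then, once.
Trained networks look in the newest picture that a camera, given by its name, has taken for a name from the list of things; names that differ only in an ending like _2 or _b are one class to them, and where a whole thing is asked for, a point or a joint stands for the part that bears it (a point fixed in the world has none). Each returns a list of dicts, best first, with "confidence" (0 to 1); they miss things now and then, are a little off and sometimes report something else, mostly with a low value. They report only what shows in the picture. A call takes as long as a camera call. They do not tell look-alikes from the thing itself.
- bot.search_frame(camera, thing): "bbox" ([left, top, width, height] in pixels, round what is visible of it).
Readings, each from a call of its own:
- bot.read_clock(): time.
- bot.read_joint_positions(): joint angles.
- bot.read_joint_vel(): joint speeds.
- bot.read_joint_efforts(): joint torques, N m.
- bot.read_position(): TCP position.
- bot.read_tool_rot(): TCP orientation.
- bot.read_ft_force(): force on the tool from outside, world axes, zero at the start.
- bot.read_moment(): the same for the moment, N m.
- bot.read_gripper_width(): opening from 0.0 (shut) to 1.0 (fully open).
- bot.read_finger_force(): force on a finger pad.
Only numpy, scipy, OpenCV 4.12 (cv2) and the standard library are available. Lean on these libraries where they do the work, as an engineer would, in place of code of your own. Each camera call takes 0.05 s, during which the arm holds its last target. There are 200 camera calls.

### The job

Put the citrus press together: hang the strainer by its hole over the post of the press so that it lies flat on its seat, and let it go. Then set the reamer on the cross-shaped drive spindle, turning it until its socket meshes with the spindle and it slides fully home, and press it well down against the spring so that the switch is on. Finish while still holding the reamer pressed down; leave the mug, the salt shaker and the spice jar where they are.

Things in the scene. Friction and masses are not known exactly. Their poses are not given: they have to be found in the camera images.
- press: Fixed white citrus press, round, 146 mm diameter: shallow bowl on top (floor at height 75 mm, rim 87 mm, 136 mm inside), spout toward its -x, 93 mm from the axis. In the middle a shoulder of 54 mm diameter (top at 85 mm: the strainer's seat), above it a post of 33 mm diameter up to 112 mm, out of which the steel spindle rises. Origin: centre of the underside, on the worktop; z up along the axis.
- spindle_tip (a point): Centre of the drive spindle's top, 143 mm above the worktop when not pressed, on the press's axis. The spindle is an upright cross of two steel bars, each 26 mm long and 6 mm thick with rounded upper edges, along this frame's x and y. It stands at any angle about the axis and is stiff to turn (0.5 N m). Sinks with spindle.
- spindle (a joint): Travel of the sprung spindle downward, m: 0 = up, 0.008 = stop. The spring needs about 3.6 N to start and 10.8 N at the stop, and lifts it again when released. The switch is on beyond 0.005.
- strainer: Loose white strainer, about 0.07 kg: flat ring plate, 100 mm diameter, 4 mm thick, with dark radial slots, and a tube rising from its centre to 26 mm (outside 50 mm, bore 41 mm, open right through). Lies plate down; take it by the outside of the tube from above. Origin: centre of the underside; z up. Seated, its origin is on the press's axis, 85 mm above the worktop.
- reamer: Loose white reamer, about 0.15 kg, stands 78 mm high: skirt 58 mm wide up to 18 mm, flange 62 mm wide up to 24 mm, body with four upright fins, flat ends 8 mm wide, 50 mm across (height 24 to 53 mm: grip here), blunt cone. Cross-shaped socket underneath, 18 mm deep, slots 29 x 9 mm. Fins and slots lie along its x and y, so it fits every quarter turn. Origin: centre of underside; z up.
- reamer_socket (a point): Ceiling of the reamer's socket, on its axis, 18 mm above the reamer's underside; it rests on the spindle's tip when the reamer is fully home.
- mug: Bystander: pale mug, 99 mm high, 88 mm diameter with a handle. Origin: centre of the underside.
- salt: Bystander: salt shaker, 44 mm diameter, 90 mm high. Origin: centre of the underside.
- spice_jar: Bystander: spice jar, 45 mm diameter, 106 mm high. Origin: centre of the underside.
Not all that is in view belongs to the job. Of the things like the strainer, leave any that is red; of the rest the larger one is meant.

How it is judged:
By the outcome, as a careful person would: the job done as asked, in the order asked, and still so for the second after the job is handed in, while the arm keeps its last pose, push and grip.
It also fails if it takes over 66 s, if anything falls off the work surface, if the arm or the gripper's body presses on something with over 40 N, if the wrist force passes 120 N, or if a joint passes its speed limit or range.

## Working session

There is one attempt and no reset: what is moved stays moved. The work goes in short steps, each a Python script; the robot and the scene stay as the last script left them, time stands still between calls to the robot, and variables do not carry over. Pictures are saved under pics/ and viewed, at most 10 in all, crops included, and the job is handed in when it is done.

```bash
ls; mkdir -p pics
python3 - <<'E'
from cell import bot
import cv2,numpy as np
np.set_printoptions(precision=4,suppress=True)
for n in("scene","top"):
    im=bot.camera(n);cv2.imwrite(f"pics/{n}0.png",im[:,:,::-1]); c=bot.calibration(n);print(n,c["mtx"].tolist());print(c["extrinsics"])
    for t in("press","strainer","reamer","spindle_tip","mug","salt","spice_jar"):
        print(t,[(np.round(d["bbox"]).tolist(),round(d["confidence"],2)) for d in bot.search_frame(n,t)])
c=bot.calibration("wrist");print(c)
print(bot.read_clock(),bot.read_tool_rot())
E
```

```text
pics
scene [[462.9189029732566, 0.0, 315.0234676136329], [0.0, 462.9189029732566, 202.60928250389273], [0.0, 0.0, 1.0]]
[[ 0.8025 -0.5962  0.0203 -0.468 ]
 [-0.2521 -0.3698 -0.8942  0.2263]
 [ 0.5407  0.7126 -0.4471  0.9551]
 [ 0.      0.      0.      1.    ]]
press [([303.0, 227.0, 78.0, 72.0], 0.61)]
strainer [([291.0, 221.0, 38.0, 24.0], 0.89), ([228.0, 228.0, 39.0, 25.0], 0.73)]
reamer [([224.0, 189.0, 21.0, 27.0], 0.61)]
spindle_tip []
mug [([281.0, 157.0, 30.0, 38.0], 0.9), ([339.0, 228.0, 11.0, 18.0], 0.6)]
salt [([381.0, 215.0, 18.0, 34.0], 0.83), ([279.0, 157.0, 33.0, 36.0], 0.59)]
spice_jar [([426.0, 226.0, 22.0, 42.0], 0.82)]
top [[380.9775347119241, 0.0, 315.17338219725536], [0.0, 380.9775347119241, 204.1767853090658], [0.0, 0.0, 1.0]]
[[-0.0551 -0.9985 -0.0079  0.0053]
 [-0.9751  0.0555 -0.2148  0.5727]
 [ 0.2149 -0.0042 -0.9766  1.0577]
 [ 0.      0.      0.      1.    ]]
press []
strainer [([244.0, 204.0, 21.0, 22.0], 0.58), ([272.0, 248.0, 34.0, 31.0], 0.58)]
reamer [([225.0, 239.0, 22.0, 25.0], 0.58)]
spindle_tip [([386.0, 217.0, 9.0, 13.0], 0.6)]
mug [([203.0, 153.0, 34.0, 37.0], 0.6)]
salt [([353.0, 154.0, 14.0, 21.0], 0.49)]
spice_jar [([394.0, 144.0, 20.0, 24.0], 0.73)]
{'mtx': array([[309.7069,   0.    , 319.4576],
       [  0.    , 309.7069, 202.3343],
       [  0.    ,   0.    ,   1.    ]]), 'hand_eye': array([[-0.0009, -0.9632, -0.2687,  0.0689],
       [ 1.    , -0.001 ,  0.0002, -0.0003],
       [-0.0004, -0.2687,  0.9632, -0.1745],
       [ 0.    ,  0.    ,  0.    ,  1.    ]])}
0.8 [0.     0.2181 0.9759 0.    ]
```

Run:
```python
import cv2,numpy as np
a=cv2.imread("pics/scene0.png")[140:310,190:470];b=cv2.imread("pics/top0.png")[130:300,180:460]
cv2.imwrite("pics/a.png",np.vstack([cv2.resize(a,(494,300),interpolation=cv2.INTER_CUBIC),cv2.resize(b,(494,300),interpolation=cv2.INTER_CUBIC)]))
```

```text
(no output)
```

View pics/a.png

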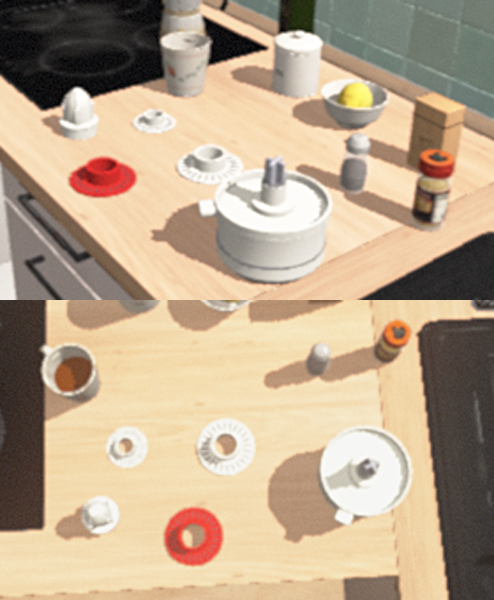

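Top-view candidates for the strainer are the red one (289,264), the small white one (252,213) and the large white one (308,213). I choose the large white one. The press is at about (387,226) and the reamer at about (237,252). Next I'll get coarse positions, then close wrist views.

```bash
cat > h.py <<'E'
from cell import bot
import cv2,numpy as np
from scipy.spatial.transform import Rotation as R
np.set_printoptions(precision=4,suppress=True)
def rot(q): return R.from_quat(np.roll(q,-1)).as_matrix()
def q_down(yaw):  # tool z down, tool y axis at angle yaw in world xy
    y=np.array([np.cos(yaw),np.sin(yaw),0]);z=np.array([0,0,-1.]);x=np.cross(y,z)
    return np.roll(R.from_matrix(np.c_[x,y,z]).as_quat(),1)
def fixed_ray(n,px):
    c=bot.calibration(n);E=c["extrinsics"];d=np.linalg.inv(c["mtx"])@[px[0],px[1],1]
    Rt=E[:3,:3].T;return -Rt@E[:3,3],Rt@d
def wpose():
    T=np.eye(4);T[:3,:3]=rot(bot.read_tool_rot());T[:3,3]=bot.read_position()
    return T@bot.calibration("wrist")["hand_eye"]
def wrist_ray(T,px):
    m=bot.calibration("wrist")["mtx"];u=(np.array(px,float)-m[:2,2])/m[0,0];r=np.hypot(*u)
    d=np.r_[u/max(r,1e-9)*np.sin(r),np.cos(r)];return T[:3,3],T[:3,:3]@d
def wproj(T,p):
    m=bot.calibration("wrist")["mtx"];c=T[:3,:3].T@(np.asarray(p,float).reshape(-1,3)-T[:3,3]).T
    s=np.hypot(c[0],c[1]);r=np.arctan2(s,c[2]);return (m[:2,2:]+m[0,0]*r*c[:2]/s).T
def at_z(ray,z): o,d=ray;return o+d*(z-o[2])/d[2]
def tri(rays):
    A=b=0
    for o,d in rays:
        d=d/np.linalg.norm(d);P=np.eye(3)-np.outer(d,d);A=A+P;b=b+P@o
    return np.linalg.solve(A,b)
E
python3 - <<'E'
from h import *
print("strainer",at_z(fixed_ray("top",(307.5,213)),.015));print("reamer",at_z(fixed_ray("top",(236.7,252)),.04));
print("press",at_z(fixed_ray("top",(387,226)),.087),"tip",at_z(fixed_ray("top",(390.5,223)),.143))
print("mug",at_z(fixed_ray("top",(220,171)),.05))
print("salt",at_z(fixed_ray("top",(360,165)),.05))
print("tri strainer",tri([fixed_ray("top",(307.5,213)),fixed_ray("scene",(190+209/1.764,140+158/1.764))]))
E
```

```text
strainer [ 0.5563 -0.0021  0.015 ]
reamer [0.4471 0.2101 0.04  ]
press [ 0.4919 -0.2264  0.087 ] tip [ 0.4911 -0.2258  0.143 ]
mug [0.6942 0.2561 0.05  ]
salt [ 0.6887 -0.1695  0.05  ]
tri strainer [ 0.5573 -0.0027  0.0155]
```

```bash
python3 - <<'E'
from h import *
q=q_down(np.pi/2)
P=[(.40,.24,.2),(.46,.12,.2),(.54,.02,.2),(.46,-.12,.24),(.47,-.24,.24)]
for i,p in enumerate(P):
    bot.move_pose(p,q);bot.wait(.15);T=wpose();im=bot.camera("wrist");cv2.imwrite(f"pics/w{i}.png",im[:,:,::-1]);np.save(f"pics/w{i}.npy",T)
    for t in("strainer","reamer","spindle_tip","press"):
        print(i,t,[(np.round(d["bbox"],1).tolist(),round(d["confidence"],2)) for d in bot.search_frame("wrist",t)])
print(bot.read_clock(),bot.read_joint_positions())
E
python3 - <<'E'
import cv2,numpy as np
I=[cv2.resize(cv2.imread(f"pics/w{i}.png"),(400,250),interpolation=cv2.INTER_AREA) for i in (0,1,2,4)]
cv2.imwrite("pics/b.png",np.vstack([np.hstack(I[:2]),np.hstack(I[2:])]))
E
```

```text
0 strainer [([130.8, 250.2, 56.6, 48.4], 0.97), ([240.5, 270.1, 51.9, 45.5], 0.83), ([150.1, 144.6, 64.6, 76.7], 0.68)]
0 reamer [([272.8, 194.2, 51.8, 49.4], 0.9)]
0 spindle_tip [([1.4, 251.7, 10.7, 21.4], 0.58)]
0 press [([1.9, 199.3, 76.1, 94.9], 0.67)]
1 strainer [([228.0, 92.7, 80.6, 83.9], 0.92), ([192.4, 214.1, 70.4, 65.5], 0.79)]
1 reamer [([371.5, 144.9, 53.6, 49.8], 0.83)]
1 spindle_tip [([24.4, 217.4, 22.6, 26.0], 0.81)]
1 press [([25.5, 149.9, 96.7, 116.8], 0.8), ([20.9, 215.1, 23.5, 26.2], 0.64)]
2 strainer [([312.5, 28.9, 80.0, 80.5], 0.89), ([403.3, 173.2, 55.0, 54.1], 0.81), ([261.0, 151.2, 82.3, 75.9], 0.62)]
2 reamer [([449.5, 87.2, 59.8, 45.7], 0.73)]
2 spindle_tip [([60.4, 144.4, 30.0, 28.9], 0.67)]
2 press [([60.5, 73.3, 115.4, 139.7], 0.84)]
3 strainer [([412.8, 98.8, 64.3, 72.4], 0.79), ([476.5, 217.4, 36.5, 44.9], 0.72)]
3 reamer [([515.6, 150.5, 47.6, 39.9], 0.69)]
3 spindle_tip [([199.2, 205.5, 26.3, 33.5], 0.73), ([272.5, 307.9, 26.9, 27.4], 0.64)]
3 press [([170.7, 134.6, 120.9, 133.8], 0.84)]
4 strainer [([487.8, 99.9, 51.8, 67.9], 0.9), ([532.5, 213.9, 30.6, 36.7], 0.83), ([443.7, 198.4, 54.0, 60.4], 0.57)]
4 reamer [([569.1, 152.6, 41.7, 33.9], 0.8)]
4 spindle_tip [([316.9, 197.2, 24.9, 37.0], 0.67)]
4 press [([266.9, 124.3, 124.7, 140.6], 0.91)]
6.4 [-0.6108  0.2596 -0.1769  1.1341  0.     -0.612 ]
```

View pics/b.png

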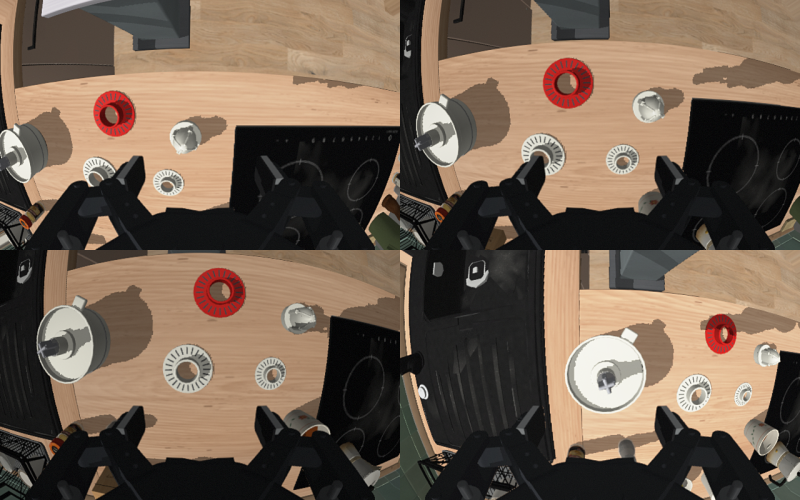

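The wrist views show the large strainer at (302,189) in w2, the small one at (430,200), the red one at (352,69), the reamer at (298,218) in w0, and the press at (328,195) in w4. I'll take close crops next.

Run:
```python
import cv2,numpy as np
def c(i,x,y,w):
    return cv2.resize(cv2.imread(f"pics/w{i}.png")[y:y+w*3//4,x:x+w],(400,300),interpolation=cv2.INTER_CUBIC)
cv2.imwrite("pics/c.png",np.vstack([np.hstack([c(2,250,145,120),c(0,258,182,80)]),np.hstack([c(4,285,170,80),c(3,175,180,80)])]))
```

```text
(no output)
```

View pics/c.png

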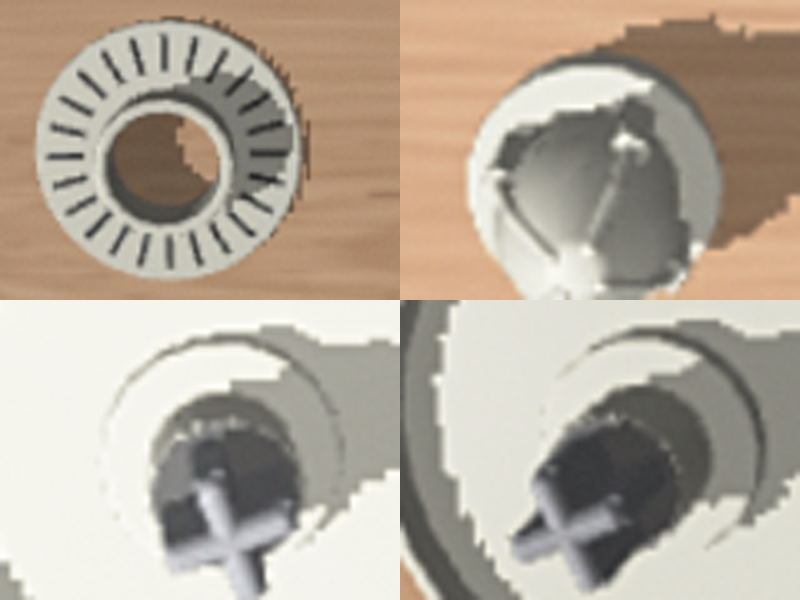

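Here the large white strainer is confirmed: plate centre at about (300.7,190), tube rim centre about (299.5,193.6). The reamer apex is at (294,234) and the spindle cross centre at (331.4,219) in w4 and (207.6,227.4) in w3. I'll compute positions from these.

```bash
python3 - <<'E'
from h import *
T=[np.load(f"pics/w{i}.npy") for i in range(5)]
print("plate",at_z(wrist_ray(T[2],(300.7,190)),.004),"tube",at_z(wrist_ray(T[2],(299.5,193.6)),.026))
c4=[(285+x/5,170+(y-300)/5) for x,y in[(232,545),(208,487),(170,555),(295,517),(248,590)]]
c3=[(175+(x-400)/5,180+(y-300)/5) for x,y in[(563,537),(540,485),(518,545),(612,510),(592,580)]]
print("tip",tri([wrist_ray(T[4],c4[0]),wrist_ray(T[3],c3[0])]))
for i,c in((4,c4),(3,c3)):
    p=[at_z(wrist_ray(T[i],x),.143) for x in c];print(p[0])
    for a,b in((1,4),(2,3)): d=p[b]-p[a];print(np.linalg.norm(d),np.degrees(np.arctan2(d[1],d[0]))%90)
f=[(258+(x-400)/5,182+y/5) for x,y in[(580,262),(630,140),(494,172),(695,250)]]
p=[at_z(wrist_ray(T[0],x),z) for x,z in zip(f,(.078,.053,.053,.053))];print("reamer apex",p[0])
for q in p[1:]:print(q)
# circle-fit by segmentation of outlines: reamer w1 bbox, w0 bbox; strainer bboxes
for i,b in((0,(272.8,194.2,51.8,49.4)),(1,(371.5,144.9,53.6,49.8)),(2,(449.5,87.2,59.8,45.7))):
    print("reamer bbox centre",at_z(wrist_ray(T[i],(b[0]+b[2]/2,b[1]+b[3]/2)),.03))
# seat circle r27 at .085 (w4)
print("press bb",[at_z(wrist_ray(T[4],(266.9+124.7/2,124.3+140.6/2)),.06)])
sh=[(285+x/5,170+(y-300)/5) for x,y in[(100,450),(342,450),(225,335)]]
for s in sh:print("shoulder",at_z(wrist_ray(T[4],s),.085))
E
python3 - <<'E'
import cv2,numpy as np
def c(i,x,y,w):
    return cv2.resize(cv2.imread(f"pics/w{i}.png")[y:y+w*3//4,x:x+w],(400,300),interpolation=cv2.INTER_CUBIC)
cv2.imwrite("pics/d.png",np.hstack([c(0,258,195,80),c(1,360,140,80)]))
E
```

```text
plate [ 0.558 -0.002  0.004] tube [ 0.5571 -0.0021  0.026 ]
tip [ 0.4928 -0.2277  0.1428]
[ 0.4928 -0.2277  0.143 ]
0.021496645179701537 20.786478385951664
0.024197775663517034 17.7462771710847
[ 0.4926 -0.2276  0.143 ]
0.021391635339170916 24.109809164566528
0.02222639039686623 20.12663761865032
reamer apex [0.4478 0.2149 0.078 ]
[0.4291 0.2243 0.053 ]
[0.4365 0.1942 0.053 ]
[0.4547 0.2384 0.053 ]
reamer bbox centre [0.4471 0.2167 0.03  ]
reamer bbox centre [0.4477 0.2118 0.03  ]
reamer bbox centre [0.4513 0.2132 0.03  ]
press bb [array([ 0.4904, -0.2272,  0.06  ])]
shoulder [ 0.4902 -0.2547  0.085 ]
shoulder [ 0.4902 -0.2012  0.085 ]
shoulder [ 0.4644 -0.2273  0.085 ]
```

View pics/d.png

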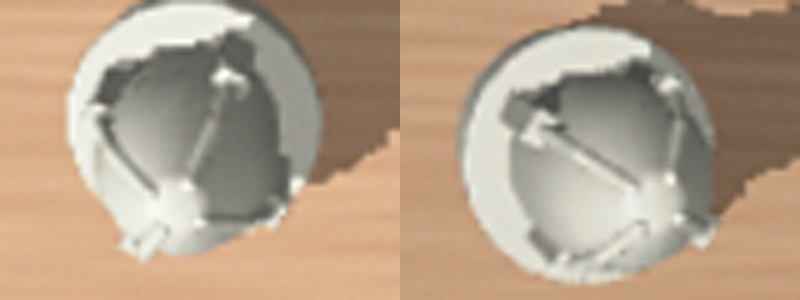

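The reamer's four fins are visible in w0 and w1, so I'll use the opposite fin ends to find its centre and angle.

Run:
```python
from h import *
T=[np.load(f"pics/w{i}.npy") for i in range(5)]
A=np.array([(230,75),(140,243),(98,108),(290,198)],float);B=np.array([(140,128),(305,230),(268,82),(145,255)],float)
for i,P,o in((0,A,(258,195)),(1,B,(360,140))):
  for z in(.053,):
    p=[at_z(wrist_ray(T[i],P[k]/5+o),z) for k in range(4)]
    for a,b in((0,1),(2,3)):d=p[b]-p[a];print(i,(p[a]+p[b])/2,np.linalg.norm(d[:2]),np.degrees(np.arctan2(d[1],d[0]))%90)
fl=lambda i,o,pts:[at_z(wrist_ray(T[i],np.array(q)/5+o),.024) for q in pts]
print(fl(0,(258,195),[(68,110),(322,110)]),fl(1,(360,140),[(62,150),(315,150),(175,25),(175,283)]))
ap=tri([wrist_ray(T[0],np.array((180,200))/5+(258,195)),wrist_ray(T[1],np.array((258,198))/5+(360,140))]);print("apex",ap)
for y in(20.5-90,20.5,110.5,-24,66):print(y,bot.solve_ik((.492,-.2278,.2),q_down(np.radians(y))))
```

```text
0 [0.449  0.2138 0.053 ] 0.04502348342142648 62.172141333923065
0 [0.4473 0.2162 0.053 ] 0.04712656248110171 63.50591904395201
1 [0.4505 0.2135 0.053 ] 0.044702279238512714 60.65451318973126
1 [0.4482 0.2094 0.053 ] 0.04626411548734266 56.3040680817925
[array([0.4469, 0.1836, 0.024 ]), array([0.4467, 0.2446, 0.024 ])] [array([0.4494, 0.1823, 0.024 ]), array([0.4483, 0.2442, 0.024 ]), array([0.4197, 0.2081, 0.024 ]), array([0.4812, 0.2112, 0.024 ])]
apex [0.45   0.2146 0.0746]
-69.5 [-0.5698  0.3108 -0.2108  1.0492  0.      2.214 ]
20.5 [-0.5698  0.3108 -0.2108  1.0492  0.      0.6432]
110.5 [-0.5698  0.3108 -0.2108  1.0492  0.     -0.9276]
-24 [-0.5698  0.3108 -0.2108  1.0492  0.      1.4199]
66 [-0.5698  0.3108 -0.2108  1.0492  0.     -0.1509]
```

Strainer centre (0.5575,-0.002). Press axis (0.492,-0.2277) with the spindle at about 20.5°. Reamer centre (0.449,0.2135) with fins at about 61°. Now I'll grasp the strainer.

Run:
```python
from h import *
q=q_down(np.pi/2);x,y=.5575,-.002
bot.set_gripper(.72,30)
bot.move_pose((x,y,.09),q);bot.move_linear((x,y,.02),.15)
print(bot.move_linear((x,y,-.006),.02,until_force=4));z=bot.read_position()[2];print(z)
bot.move_linear((x,y,z+.004),.05)
bot.set_gripper(0.3,30);print(bot.read_gripper_width()*85,bot.read_finger_force(),bot.read_position())
z=bot.read_position()[2]
bot.move_linear((x,y,.2),.2);bot.move_pose((.492-.03,-.2277+.1,.25),q);bot.wait(.2)
np.save("pics/zg.npy",z);T=wpose();np.save("pics/w5.npy",T);cv2.imwrite("pics/w5.png",bot.camera("wrist")[:,:,::-1])
print(bot.read_gripper_width()*85,bot.read_clock())
cv2.imwrite("pics/e.png",cv2.imread("pics/w5.png")[130:400,150:500])
```

```text
False
-0.00586289402036623
25.736830472770894 0.0 [ 0.5574 -0.002  -0.0019]
25.109838881086812 12.7583
```

View pics/e.png

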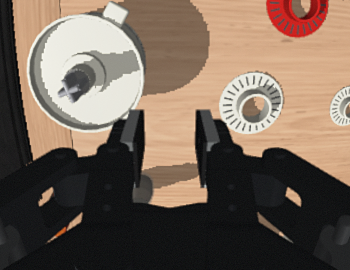

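The strainer was missed: the gripper is empty and the strainer is still on the table at about (402,233) in w5. I'll check where it is now and how the fingers lie.

Run:
```python
from h import *
T=np.load("pics/w5.npy");p=bot.read_position();print(p,rot(bot.read_tool_rot()))
print("strainer",at_z(wrist_ray(T,(150+251,130+104)),.004),"tube",at_z(wrist_ray(T,(150+256,130+107)),.026))
print("tip px",wproj(T,p),wproj(T,p+[0,.0125,0]),wproj(T,p-[0,.0125,0]),wproj(T,p+[0,.0125,.019]))
print("spindle tip", at_z(wrist_ray(T,(150+71,130+92)),.143))
im=bot.camera("top");cv2.imwrite("pics/t1.png",im[:,:,::-1])
a=cv2.imread("pics/w5.png")[210:360,230:430];b=im[130:300,240:440,::-1]
cv2.imwrite("pics/f.png",np.vstack([cv2.resize(a,(400,300)),cv2.resize(b,(400,300))]))
```

```text
[ 0.4624 -0.1267  0.2493] [[-1.     -0.002  -0.0009]
 [-0.002   1.      0.0006]
 [ 0.0009  0.0006 -1.    ]]
strainer [ 0.5592 -0.0046  0.004 ] tube [ 0.5553 -0.0032  0.026 ]
tip px [[319.1649 234.5996]] [[339.8137 234.567 ]] [[298.5146 234.5369]] [[341.9838 247.2269]]
spindle tip [ 0.4921 -0.2241  0.143 ]
```

View pics/f.png

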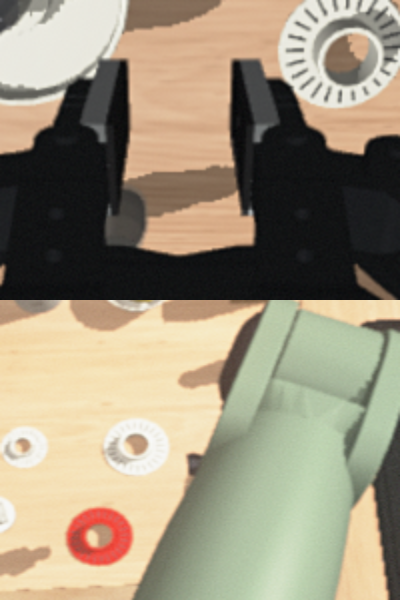

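The fingers closed to about 30 mm without touching the tube, and the strainer hasn't moved. I'll go down again and record images and readings before and after closing.

Run:
```python
from h import *
q=q_down(np.pi/2);x,y=.5575,-.002
bot.set_gripper(.85,40)
bot.move_pose((x,y,.09),q);bot.move_linear((x,y,.02),.15);f0=bot.read_ft_force()
print(bot.move_linear((x,y,-.012),.02,until_force=4),bot.read_position(),bot.read_ft_force()-f0)
a=bot.camera("wrist");T=wpose();np.save("pics/w6.npy",T)
for g in(.7,.6,.5):
    bot.set_gripper(g);print(g,bot.read_gripper_width(),bot.read_finger_force(),bot.read_ft_force()-f0)
b=bot.camera("wrist");s=bot.camera("scene");cv2.imwrite("pics/s6.png",s[:,:,::-1])
c=np.hstack([a[130:330,180:460],b[130:330,180:460]])[:,:,::-1]
d=cv2.resize(s[170:290,200:424],(560,300),interpolation=cv2.INTER_CUBIC)[:,:,::-1]
cv2.imwrite("pics/g.png",np.vstack([c,d]));print(bot.read_clock())
```

```text
False [ 0.5576 -0.002  -0.0119] [0.3959 0.0968 0.7183]
0.7 0.7021171160075462 0.0 [-0.6462 -1.9734  0.2705]
0.6 0.6047307384466023 0.3692984997178428 [-0.7718 -0.6469  1.2734]
0.5 0.5413108124552386 39.71747864037752 [-2.8435 -1.1065  7.7243]
17.525
```

View pics/g.png

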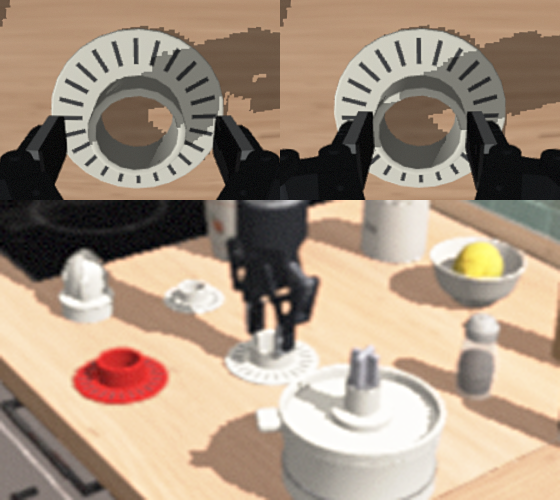

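The tube is now gripped (width 0.54, 40 N). I'll lift and carry it.

Run:
```python
from h import *
q=q_down(np.pi/2);x,y=.5575,-.002
z=bot.read_position()[2];np.save("pics/zg.npy",z);print(z)
bot.move_linear((x,y,.05),.08);print(bot.read_gripper_width(),bot.read_finger_force())
bot.move_linear((x,y,.2),.2);bot.move_pose((.492,-.2277+.1,.22),q);bot.wait(.2)
T=wpose();np.save("pics/w7.npy",T);w=bot.camera("wrist");s=bot.camera("scene");t=bot.camera("top")
print(bot.read_gripper_width(),bot.read_finger_force(),bot.read_clock())
cv2.imwrite("pics/w7.png",w[:,:,::-1])
a=cv2.resize(w[130:330,160:440],(700,500),interpolation=cv2.INTER_CUBIC);cv2.imwrite("pics/h.png",a[:,:,::-1])
```

```text
-0.011150934607033897
0.5399891156846446 41.02224382571876
0.5410955791834782 41.080076610669494 20.325
```

View pics/h.png

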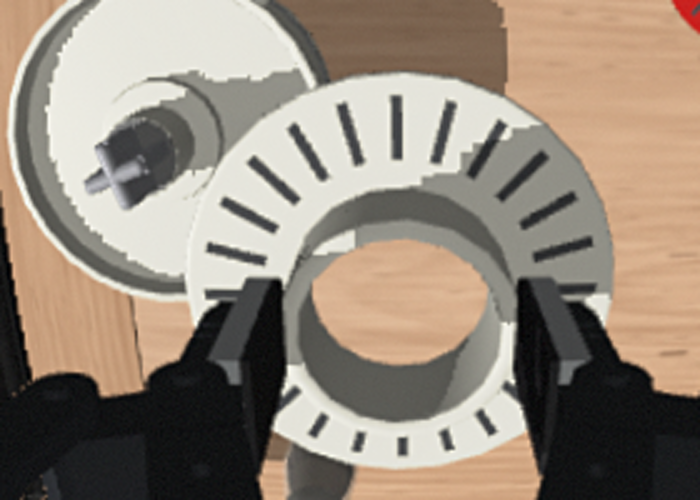

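Run:
```python
from h import *
q=q_down(np.pi/2);T=np.load("pics/w7.npy");p=np.array(bot.read_position());zg=float(np.load("pics/zg.npy"))
zp=p[2]-zg+.002
e=[at_z(wrist_ray(T,np.array(k)/2.5+(160,130)),zp) for k in((186,275),(614,275),(400,73),(400,468))]
c=np.array([(e[2]+e[3])[0]/2,(e[0]+e[1])[1]/2]);off=c-p[:2];print("offset",off,np.linalg.norm(e[0]-e[1]),np.linalg.norm(e[2]-e[3]))
off=np.clip(off,-.004,.004)
x,y=np.array([.492,-.2277])-off
bot.move_linear((x,y,.19),.2);bot.wait(.2);f0=bot.read_ft_force()
bot.move_linear((x,y,.105+zg),.12);print(bot.read_ft_force()-f0)
print(bot.move_linear((x,y,.083+zg),.02,until_force=6),bot.read_position(),.085+zg,bot.read_ft_force()-f0,bot.read_moment(),bot.read_clock())
```

```text
offset [0.0021 0.0007] 0.09883029435244717 0.09914148374818543
[-0.4368 -1.3259 -0.3003]
True [ 0.4897 -0.2282  0.0739] 0.07384906539296611 [-0.2206 -0.4407  4.5969] [-0.0264  0.1133 -0.0038] 23.0667
```

It seated at the expected height. I'll release it and inspect from directly above.

Run:
```python
from h import *
bot.set_gripper(.72);p=np.array(bot.read_position());print(p)
bot.move_linear((p[0],p[1],.175),.15)
bot.move_linear((.54,-.2277,.175),.2);bot.wait(.25)
T=wpose();np.save("pics/w8.npy",T);w=bot.camera("wrist");cv2.imwrite("pics/w8.png",w[:,:,::-1])
print(wproj(T,[[.492,-.2277,.143],[.492,-.2277,.089]]),bot.read_clock())
c=wproj(T,[[.492,-.2277,.11]])[0].astype(int);x,y=max(c[0]-100,0),max(c[1]-75,0);print(x,y)
cv2.imwrite("pics/i.png",cv2.resize(w[y:y+150,x:x+200],(800,600),interpolation=cv2.INTER_CUBIC)[:,:,::-1])
```

```text
[ 0.4888 -0.2277  0.073 ]
[[318.9905 150.7637]
 [318.9574 144.1887]] 24.9
218 71
```

View pics/i.png

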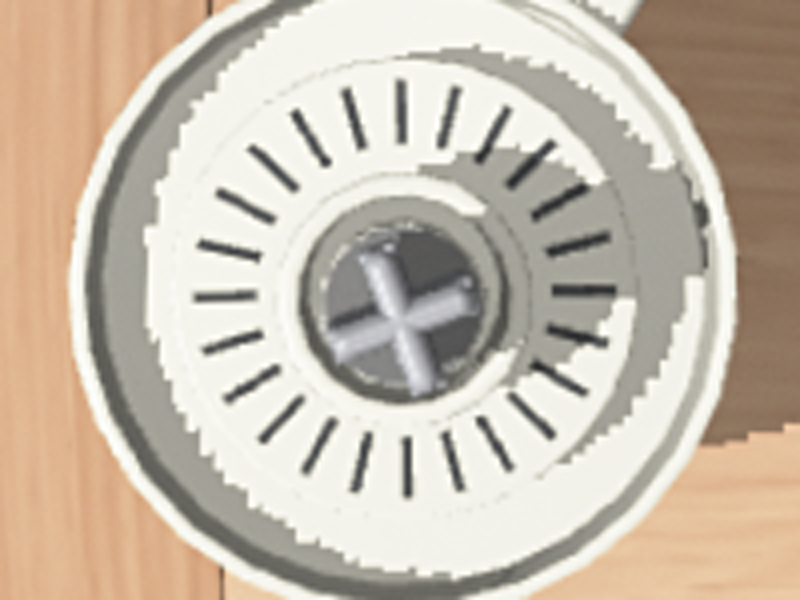

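The strainer lies flat on its seat. The spindle cross arms end at (332,347)/(477,295) and (370,245)/(423,392) in the crop. Next I'll measure the reamer from above by segmentation, then grasp it.

Run:
```python
from h import *
T=np.load("pics/w8.npy");p=[at_z(wrist_ray(T,np.array(k)/4+(218,71)),.143) for k in((332,347),(477,295),(370,245),(423,392),(402,321))]
for a,b in((0,1),(2,3)):d=p[b]-p[a];print((p[a]+p[b])/2,np.degrees(np.arctan2(d[1],d[0]))%90,np.linalg.norm(d))
print(p[4])
yaw=np.radians(61);r=np.array([.4488,.2135]);t=r-.06*np.array([-np.sin(yaw),np.cos(yaw)])
q=q_down(yaw);bot.move_linear((.54,-.2277,.2),.2);bot.move_pose((t[0],t[1],.15),q);bot.wait(.25)
T=wpose();np.save("pics/w9.npy",T);w=bot.camera("wrist");cv2.imwrite("pics/w9.png",w[:,:,::-1])
hsv=cv2.cvtColor(w,cv2.COLOR_RGB2HSV);m=((hsv[...,1]<60)&(hsv[...,2]>70)).astype(np.uint8)
n,L,S,C=cv2.connectedComponentsWithStats(m);c=wproj(T,[[*r,.024]])[0];print("exp",c,w[int(c[1]),int(c[0])])
for k in range(1,n):
    if S[k,4]>300:print(k,S[k],C[k])
k=L[int(c[1]),int(c[0])]
if k:
    ct=max(cv2.findContours((L==k).astype(np.uint8),cv2.RETR_EXTERNAL,cv2.CHAIN_APPROX_NONE)[0],key=len)[:,0]
    h=cv2.convexHull(ct.astype(np.int32))[:,0]
    P=np.array([at_z(wrist_ray(T,x),.023)[:2] for x in h])
    A=np.c_[2*P,np.ones(len(P))];s=np.linalg.lstsq(A,(P**2).sum(1),rcond=None)[0]
    R0=np.sqrt(s[2]+s[0]**2+s[1]**2);print("circle",s[:2],R0,np.hypot(*(P-s[:2]).T)-R0)
print(bot.read_clock())
x,y=int(c[0])-80,max(int(c[1])-60,0);print(x,y);cv2.imwrite("pics/j.png",cv2.resize(w[y:y+120,x:x+160],(800,600),interpolation=cv2.INTER_CUBIC)[:,:,::-1])
```

```text
[ 0.4923 -0.2277  0.143 ] 19.81288755734299 0.025761360352709817
[ 0.492  -0.2289  0.143 ] 19.499223477195127 0.02632743632490593
[ 0.4923 -0.228   0.143 ]
exp [320.0686 126.5421] [244 243 236]
1 [    0     0   239   101 16459] [105.9949  39.1451]
75 [ 289   96   64   64 3183] [320.5749 127.9614]
297 [ 306  210   63   59 2584] [336.8506 238.4609]
316 [222 243  29  44 429] [235.2611 263.8601]
318 [390 244  28  43 436] [403.7729 264.2408]
330 [ 561  260   48   59 1134] [579.3545 285.8377]
331 [423 263  47  28 685] [446.2686 275.654 ]
335 [  27  270   94   95 5755] [ 67.8672 313.7637]
343 [ 570  279   70  121 5942] [611.8002 343.6525]
354 [427 336  36  27 637] [442.7881 350.5557]
circle [0.4504 0.2132] 0.030949091959110952 [-0.      0.      0.0001  0.0001  0.0001 -0.0003  0.     -0.0002 -0.0001
  0.0001  0.0001  0.0001 -0.0001 -0.0001  0.0002  0.      0.0003  0.
 -0.     -0.0002 -0.0002 -0.0001 -0.     -0.      0.0002 -0.0002 -0.
  0.0003]
27.0167
240 66
```

View pics/j.png

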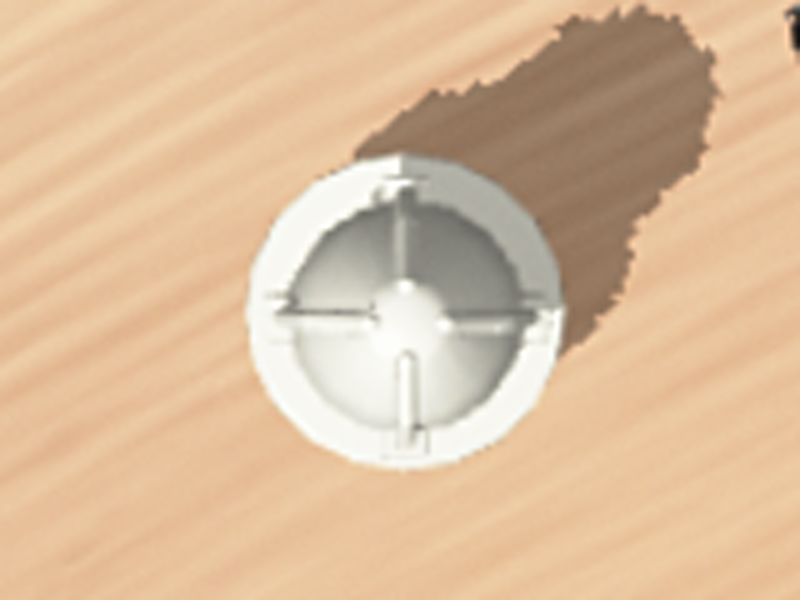

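The reamer centre is (0.4504,0.2132) and its fins line up with the tool at yaw 61°. The spindle is at (0.4922,-0.228) and 19.7°. Now I'll grasp it and lift.

Run:
```python
from h import *
q=q_down(np.radians(61));x,y=.4504,.2132
bot.set_gripper(.8,80)
bot.move_linear((x,y,.12),.2);bot.move_linear((x,y,.03),.12);print(bot.move_linear((x,y,.0105),.03,until_force=4))
bot.set_gripper(.3,80);print(bot.read_gripper_width(),bot.read_finger_force(),bot.read_position())
z=bot.read_position()[2]
bot.move_linear((x,y,.06),.1);print(bot.read_gripper_width(),bot.read_finger_force());np.save("pics/zr.npy",z)
bot.move_linear((x,y,.22),.2)
yaw=np.radians(19.7);bot.move_pose((.4922,-.228,.22),q_down(yaw));bot.wait(.3)
T=wpose();np.save("pics/w10.npy",T);w=bot.camera("wrist");cv2.imwrite("pics/w10.png",w[:,:,::-1])
print(bot.read_position(),bot.read_gripper_width(),bot.read_ft_force(),bot.read_clock())
```

```text
False
0.5387269772197265 80.29329299926758 [0.4507 0.2133 0.0115]
0.526533981323254 81.84600591659546
[ 0.4924 -0.2275  0.2201] 0.5306857798333388 [-0.3495  0.2692 -1.4223] 33.3667
```

Run:
```python
from h import *
zr=float(np.load("pics/zr.npy"));x,y=.4922,-.228
f0=bot.read_ft_force();m0=bot.read_moment()
bot.move_linear((x,y,.143+zr+.004),.12)
r=bot.move_linear((x,y,.125+zr-.001),.02,until_force=3.2);p=bot.read_position()
print(r,p,"depth below tip",.143+zr-p[2],bot.read_ft_force()-f0,bot.read_moment()-m0,bot.read_gripper_width(),bot.read_clock())
```

```text
True [ 0.492  -0.2279  0.1355] depth below tip 0.019059795720806932 [ 0.5029 -0.5259  2.9913] [-0.0244 -0.1755 -0.0305] 0.5333290051959315 35.175
```

It meshed: full depth at the expected height and only 3 N. Now I'll press down.

Run:
```python
from h import *
x,y=.4922,-.228;f0=np.array([-.35,.27,-1.42])
z0=bot.read_position()[2]
for d in(.003,.005,.0072):
    r=bot.move_linear((x,y,.1365-d),.02,until_force=14);print(d,r,bot.read_position(),(bot.read_ft_force()-f0)[2],bot.read_gripper_width())
r=bot.move_linear((x,y,.1365-.012),.01,until_force=8);bot.wait(.5)
print(r,bot.read_position(),bot.read_ft_force()-f0,bot.read_gripper_width(),bot.read_finger_force(),bot.read_clock())
bot.camera("wrist");print(bot.search_frame("wrist","strainer")[:2]);bot.wait(1);print(bot.read_ft_force()-f0,bot.read_position())
```

```text
0.003 False [ 0.4922 -0.2281  0.1336] 5.511959135846796 0.5306159769618787
0.005 False [ 0.4922 -0.2281  0.1316] 6.608432520679113 0.533664498882215
0.0072 False [ 0.4923 -0.2282  0.1297] 7.782708344356783 0.5319561037098869
True [ 0.4923 -0.2284  0.1288] [-0.6922  0.7992  8.9978] 0.5318349505513404 83.24101567268372 36.7583
[{'bbox': [252.3, 142.5, 135.2, 101.4], 'confidence': 0.89}, {'bbox': [267.0, 185.2, 106.7, 122.6], 'confidence': 0.68}]
[-0.2715  0.8033  8.9735] [ 0.4923 -0.2284  0.1288]
```

Run:
```python
from h import *
x,y=.4922,-.228;f0=np.array([-.35,.27,-1.42])
for z in(.1275,.1265,.1255,.1245,.1235):
    bot.move_linear((x,y,z),.01);f=(bot.read_ft_force()-f0)[2];print(z,bot.read_position()[2],f,bot.read_gripper_width())
    if f>15:break
bot.wait(1);print(bot.read_ft_force()-f0,bot.read_position(),bot.read_clock())
```

```text
0.1275 0.1283920447086444 11.331272499783495 0.531123606747096
0.1265 0.12827213922070932 15.909935016017144 0.5340445789363477
[-2.9069  0.8061 16.815 ] [ 0.4926 -0.2288  0.1283] 39.3583
```

The spindle is on its stop: it went down about 8 mm and is steady at 17 N. I'm handing in.

```bash
python3 -c "
from cell import bot
print(bot.close_job())"
```

```text
the job is handed in; nothing more can be done
None
```

The job is handed in at about 39 s: the strainer lies flat on its seat, released, after a first grasp that missed it without moving it. The reamer is meshed on the spindle and still held pressed about 8 mm down to the stop at 17 N; the switch comes on at 5 mm, and I inferred that from height and force because no pictures were left.

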